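Set up the folding recipe stand

ROBOT

A 6-joint arm with a two-finger parallel gripper is mounted at the origin on a cart in front of the work surface, level with it; the furniture and walls round the work are solid. World frame = base frame: x ahead of the robot, y to its left, z up, the work surface at z = 0. Lengths are in m, angles in rad, forces in N, time in s.
With the tool pointing down it reaches from about 0.4 to 0.825 m from the base axis. Payload 7 kg.
Tool frame: the origin (TCP) lies at the very end of the fingers, on their centre line; the grasp point (between the pads) lies 19 mm behind it; z points along the fingers, y is the line along which they close (so a half turn about z gives the same grasp; the last joint's range is limited). The gripper opens to 88 mm and grips with 3 to 60 N. Pads are 19 mm wide; open, the fingers measure 130 mm over their backs; the gripper's body (78 mm by 193 mm) begins 47 mm behind the grasp point.
Start: joints at [-0.884, 0.359, 0.012, 0, -1.224, -0.288], TCP at [0.262, -0.622, 0.227] pointing down, gripper open.
Joint ranges: [-3.07, 3.07], [-1.43, 2.12], [-1.02, 1.25], [-3.03, 1.67], [-3.05, -0], [-3.03, 3.03]. Speed limits (rad/s): [2.39, 2.39, 3.01, 3.14, 3.14, 3.14].

INTERFACE

Orientations are given as [roll, pitch, yaw] about the fixed x, y, z axes, in that order (R = Rz(yaw) Ry(pitch) Rx(roll)).
In Python, from station import arm gives the robot as it stands. The module is installed in compiled form; this text tells all that it offers.
- The arm moves only by the shell command python3 -m crank 'ROWS' [FORCE]. ROWS is JSON, a list of rows, each an object of numbers: "dx", "dy", "dz": the shift along the world's x, y, z in m; "twist": the turn about the world's z in degrees; "grip": the opening, from -1 (shut) to 1 (fully open). A call has exactly 5 rows; each row is the pose to reach, as a shift and turn from the pose commanded when the call began; what a row does not reach only later rows make up. A row lasts 1/12 s, in which the tool goes at most 41.7 mm and 7.16 degrees, less where a joint would pass 70% of its speed; a pose out of reach is approached as far as the arm can. A call with a gripper value outside its range is refused whole. The fingers move at their own pace and stop on an object; FORCE is the grip in N (left out, the last holds). Time passes only in rows, so rows that repeat a pose let the fingers close, or fill a call up. It gives the time, the measured TCP pose, the force, the opening and the grip force at its end, in the units of the state.
- arm.get_state(): the state, without advancing time (a new reading comes with each control period).
- arm.grab_frame(name): name is "scene" or "side" or "wrist"; returns the picture (480x640x3 uint8, red, green, blue); there is no depth.
- arm.get_calibration(name): a dict with "fx", "fy", "cx", "cy" (pixels), "cam_to_world" (4x4, takes a point from camera to world coordinates); the wrist camera has in their place "tool_from_camera" (4x4, takes a point from camera to tool coordinates, whose origin is the TCP and whose axes are the flange's). Camera axes: x right, y down, z forward; pixel columns grow to the right and rows downward; lengths in m; the calibration is good to about 2 mm. A picture is of the moment at which its call begins: read the wrist's pose just before it. get_calibration takes no time and is no camera call.
- arm.job_done(): hands the job in; it is judged then, once.
The state is a dict: "t": time; "q": joint angles; "qd": joint speeds; "joint_efforts": joint torques, N m; "eef_pos": TCP position; "ee_rot": TCP orientation; "force": force on the tool from outside, world axes, zero at the start; "moment": the same for the moment, N m; "width": finger opening in m; "gripper_force": force on a finger pad.
Only numpy, scipy, OpenCV 4.12 (cv2) and the standard library are available. Lean on these libraries where they do the work, as an engineer would, in place of code of your own. Each camera call takes 0.05 s, during which the arm holds its last target. There are 200 camera calls.

TASK

The wooden recipe stand lies on its face with its prop leg half folded. Push the leg out until it is right against its stop, without heaving the stand off the worktop by its leg, then stand it up so that it rests by itself on its bottom edge and the foot of its leg, leaning back. Do not knock over or shift the things standing round it.

Things in the scene. Friction and masses are not known exactly. Their poses are not given: they have to be found in the camera images.
- stand: Wooden recipe stand lying face down, 0.86 kg: board 124 wide, 142 long, 12 thick, then a handle 48 wide, 53 long. A shelf (10 thick, its lip 18 high) sticks 30 out of the face at the other end, so the board slopes down to the handle by 0.168 rad. Frame: origin on the worktop under the board's middle, +y from shelf to handle, +x across, z up as it lies, about 2.2 rad from vertical once it stands.
- prop_leg (a joint): Swing of the prop leg, rad: 0 when it is against its stop, negative while it is still folded in by that much (starts about -0.37 to -0.47). The stop is a thumb nut on a slotted quadrant, clamped anywhere from 0.76 to 0.93 rad open from the board's back. The hinge is stiff: about 1 N at the foot moves it and it stays where left; at the stop, 3 to 4 N on the foot begin to lift the shelf end.
- leg_panel: The leg: wooden panel 90 wide across x, 8 thick, free end 118 from its hinge, ending in a 10 mm round rubber foot bar; too wide for the gripper. Origin on the hinge axis. It lies over the board's back from the hinge toward the shelf and swings up and away from the back, its far end rising; the gap under its foot is at least 30 mm at the start.
- leg_hinge (a point): Middle of the leg's hinge axis (along the stand's x), 128 up the board from the shelf end and 6 above its back.
- leg_foot (a point): Middle of the leg's foot bar (radius 5, 90 long along the stand's x), 118 from the hinge.
- handle (a point): Middle of the handle, 21 from its end, half way through its 12 mm thickness, between its flat sides 48 apart (across the stand's x); about 10 above the worktop while the stand lies.
- shelf_lip (a point): Middle of the edge of the shelf's lip on which the lying stand rests (height about 0 then).
- bottom_edge (a point): Middle of the board's bottom edge at its back: the line the stand rests on when it stands leaning back. 174 from the handle point.
- pepper_mill: Dark wooden pepper mill, 58 across, 170 tall, upright; origin at its foot. A bystander.
- salt_shaker: Glass salt shaker with grey cap, 44 across, 90 tall; origin at its foot. A bystander.
- spice_jar: Spice jar with black cap, 40 across, 105 tall; origin at its foot. A bystander.
- mug: Cream mug, 84 across, 106 tall; origin at its foot. A bystander.
- fish_tin: Flat oblong fish tin, 63 x 105 x 25; origin at its underside. A bystander.

How it is judged:
By the outcome, as a careful person would: the job done as asked, in the order asked, and still so for the second after the job is handed in, with the robot touching nothing.
It also fails if it takes over 61 s, if anything falls off the work surface, if the arm or the gripper's body presses on something with over 40 N, if the wrist force passes 120 N, or if a joint passes its speed limit or range.

## Working session

There is one attempt and no reset: what is moved stays moved. The work goes in short steps, Python scripts to look and compute and a shell command to move; the robot and the scene stay as the last step left them, time stands still between calls to the robot, and variables do not carry over. Pictures are saved under pics/ and viewed, at most 10 in all, crops included, and the job is handed in when it is done.

```bash
mkdir -p pics; python3 - <<'E'
from station import arm
import cv2,numpy as np
np.set_printoptions(precision=4,suppress=True)
for n in ["scene","side"]:
    cv2.imwrite(f"pics/{n}0.png",arm.grab_frame(n)[:,:,::-1]); c=arm.get_calibration(n); print(n,c["fx"],c["fy"],c["cx"],c["cy"]); print(np.array(c["cam_to_world"]))
print(np.array(arm.get_calibration("wrist")["tool_from_camera"]))
s=arm.get_state();print(s["eef_pos"],s["ee_rot"],s["width"],s["t"])
E
```

```text
scene 498.9730655402715 498.9730655402715 318.9372201642408 234.38871448193143
[[ 0.6169 -0.4539  0.643  -0.14  ]
 [-0.787  -0.3681  0.4951 -0.5336]
 [ 0.0119 -0.8115 -0.5843  0.6617]
 [ 0.      0.      0.      1.    ]]
side 492.95696141270224 492.95696141270224 322.87629033254893 237.65745578729715
[[ 0.9664 -0.0761  0.2454  0.2327]
 [-0.2561 -0.3637  0.8956 -0.9899]
 [ 0.0211 -0.9284 -0.371   0.4453]
 [ 0.      0.      0.      1.    ]]
[[-0.0002 -0.9666 -0.2564  0.0687]
 [ 1.     -0.0002  0.     -0.0009]
 [-0.0001 -0.2564  0.9666 -0.1586]
 [ 0.      0.      0.      1.    ]]
[ 0.2619 -0.6217  0.2257] [ 3.1401 -0.0002 -2.7429] 0.08764108007615969 0.1
```

View pics/scene0.png

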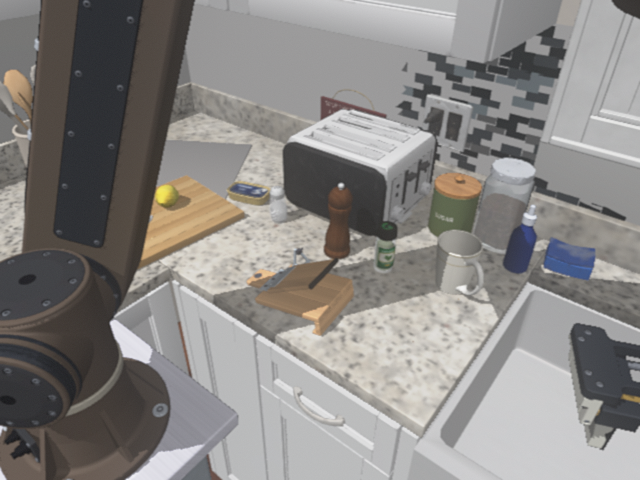

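View pics/side0.png

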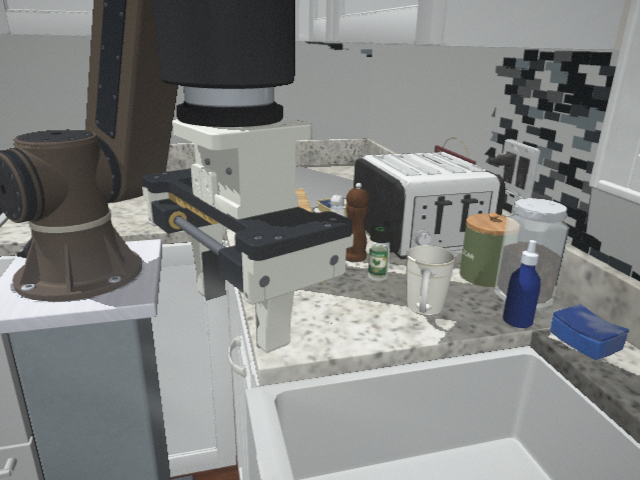

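The scene view shows the stand lying with its handle at about (260,278), shelf end at about (335,315) and the leg's dark foot bar at about (325,272). The mill, jar, mug, shaker and tin stand beyond it. In the side view the gripper hides the stand. I'll enlarge the scene crop.

```bash
cat > h.py <<'E'
from station import arm
import cv2,numpy as np
from scipy.spatial.transform import Rotation as R
np.set_printoptions(precision=4,suppress=True)
def cam(n,s=None):
    c=arm.get_calibration(n);K=np.array([[c["fx"],0,c["cx"]],[0,c["fy"],c["cy"]],[0,0,1]])
    if n!="wrist": T=np.array(c["cam_to_world"])
    else:
        W=np.eye(4);W[:3,:3]=R.from_euler("xyz",s["ee_rot"]).as_matrix();W[:3,3]=s["eef_pos"];T=W@np.array(c["tool_from_camera"])
    return K,T
def onz(K,T,p,z):
    d=T[:3,:3]@np.linalg.solve(K,[p[0],p[1],1]);return T[:3,3]+d*(z-T[2,3])/d[2]
def proj(K,T,P):
    P=np.atleast_2d(P);c=(P-T[:3,3])@T[:3,:3];q=c@K.T;return q[:,:2]/q[:,2:]
E
python3 - <<'E'
from h import *
im=cv2.imread("pics/scene0.png")[180:335,230:410]
cv2.imwrite("pics/crop.png",cv2.resize(im,None,fx=3.8,fy=3.8,interpolation=cv2.INTER_CUBIC))
K,T=cam("scene")
for p in [(258,278),(335,315),(337,255),(384,270),(278,219),(458,288),(248,195)]: print(p,onz(K,T,p,0.01))
E
```

```text
(258, 278) [0.384  0.0213 0.01  ]
(335, 315) [ 0.3974 -0.1595  0.01  ]
(337, 255) [ 0.5426 -0.057   0.01  ]
(384, 270) [ 0.563 -0.161  0.01 ]
(278, 219) [0.5654 0.1307 0.01  ]
(458, 288) [ 0.6073 -0.3031  0.01  ]
(248, 195) [0.5982 0.2607 0.01  ]
```

View pics/crop.png

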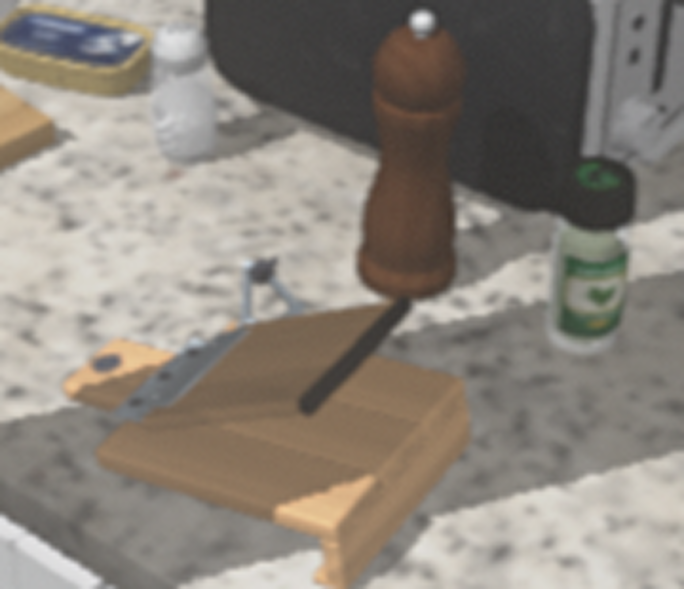

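The crop shows the handle at left (65–160, 340–400) with its hole at (105,362). The foot bar runs (307,407)–(405,303), and the shelf-end corners are at (343,524) and (464,383). The mill's base is just beyond the foot. Next I fit the stand's pose to these points.

```bash
cat >> h.py <<'E'
A=0.168
def stand(s,n,x,p):  # board coords mm -> world; p=(px,py,yaw)
    y=(s-71)*np.cos(A)+(n-6)*np.sin(A); z=(195-s)*np.sin(A)+n*np.cos(A)
    c,S=np.cos(p[2]),np.sin(p[2]); x,y,z=x/1e3,y/1e3,z/1e3
    return np.array([p[0]+c*x-S*y,p[1]+S*x+c*y,z])
def foot(th,x,p): return stand(128-118*np.cos(th),18+118*np.sin(th),x,p)
E
python3 - <<'E'
from h import *
from scipy.optimize import least_squares
K,T=cam("scene")
B=[((100,453),142,12,-62),((343,524),0,12,-62),((464,383),0,12,62),((466,435),0,-30,62),((347,587),0,-30,-62),((105,362),174,12,0)]
F=[((307,407),-45),((405,303),45)]
cv=lambda u:np.array([230+(u[0]+.5)/3.8-.5,180+(u[1]+.5)/3.8-.5])
def res(p):
    r=[proj(K,T,stand(s,n,x,p))[0]-cv(u) for u,s,n,x in B]+[proj(K,T,foot(p[3],x,p))[0]-cv(u) for u,x in F]
    return np.ravel(r)
f=least_squares(res,[.4,-.06,0.2,.42],loss="soft_l1");p=f.x
print(p);print(f.fun.reshape(-1,2)*1)
print("handle",stand(174,6,0,p),"shelf end",stand(0,12,0,p),"foot",foot(p[3],0,p),[foot(t,0,p) for t in(.76,.93)])
for nm,pt,r in[("mill",(410,280),.029),("jar",(587,335),.02),("shaker",(185,150),.022),("tin",(75,70),.05)]:
    print(nm,onz(K,T,cv(pt),0.0))
E
```

```text
[ 0.3989 -0.0831  0.1374  0.3628]
[[-2.6933 -0.4031]
 [-1.5596 -0.4434]
 [-0.4368 -3.677 ]
 [ 1.1971  0.1276]
 [ 0.5628  1.2236]
 [ 1.9028  1.4127]
 [ 0.3861  0.298 ]
 [-0.2386 -0.4166]]
handle [0.385  0.0175 0.0094] shelf end [ 0.4084 -0.1514  0.0444] foot [ 0.4049 -0.1262  0.0887] [array([ 0.4007, -0.0955,  0.1234]), array([ 0.3983, -0.0786,  0.134 ])]
mill [ 0.5585 -0.0471  0.    ]
jar [ 0.58   -0.1516  0.    ]
shaker [0.5764 0.1401 0.    ]
tin [0.6011 0.2598 0.    ]
```

```bash
python3 -m crank '[{"dx":0.01,"dy":0.03,"twist":5,"grip":-1},{"dx":0.02,"dy":0.06,"twist":10,"grip":-1},{"dx":0.03,"dy":0.09,"twist":15,"grip":-1},{"dx":0.04,"dy":0.12,"twist":20,"grip":-1},{"dx":0.05,"dy":0.152,"twist":25,"grip":-1}]' 10
python3 -m crank '[{"dx":0.01,"dy":0.03,"twist":5,"grip":-1},{"dx":0.02,"dy":0.06,"twist":10,"grip":-1},{"dx":0.03,"dy":0.09,"twist":15,"grip":-1},{"dx":0.04,"dy":0.12,"twist":20,"grip":-1},{"dx":0.05,"dy":0.152,"twist":25,"grip":-1}]'
python3 -m crank '[{"dx":0.01,"dy":0.03,"twist":5,"grip":-1},{"dx":0.02,"dy":0.06,"twist":10,"grip":-1},{"dx":0.03,"dy":0.09,"twist":15,"grip":-1},{"dx":0.04,"dy":0.12,"twist":20,"grip":-1},{"dx":0.048,"dy":0.152,"twist":25,"grip":-1}]'
python3 - <<'E'
from h import *
s=arm.get_state();im=arm.grab_frame("wrist");cv2.imwrite("pics/w1.png",im[:,:,::-1]);print(s["eef_pos"],s["ee_rot"],s["q"])
K,T=cam("wrist",s);p=[ 0.3989,-0.0831,0.1374]
print(proj(K,T,np.array([foot(.3628,-45,p),foot(.3628,45,p),stand(0,12,-62,p),stand(0,12,62,p),stand(174,12,0,p),stand(195,12,0,p)])))
E
```

```text
[ 0.2619 -0.6217  0.2257] [ 3.1401 -0.0002 -2.7429] [-0.8839  0.3593  0.0112 -0.0003 -1.2241 -0.2881]
[[726.1289 497.9226]
 [681.8793 561.5417]
 [671.734  444.9436]
 [620.75   527.313 ]
 [748.5288 494.5062]
 [759.8107 495.2609]]invalid input at $[0]: expected keys dx, dy, dz, twist, grip
invalid input at $[0]: expected keys dx, dy, dz, twist, grip
invalid input at $[0]: expected keys dx, dy, dz, twist, grip
```

View pics/w1.png

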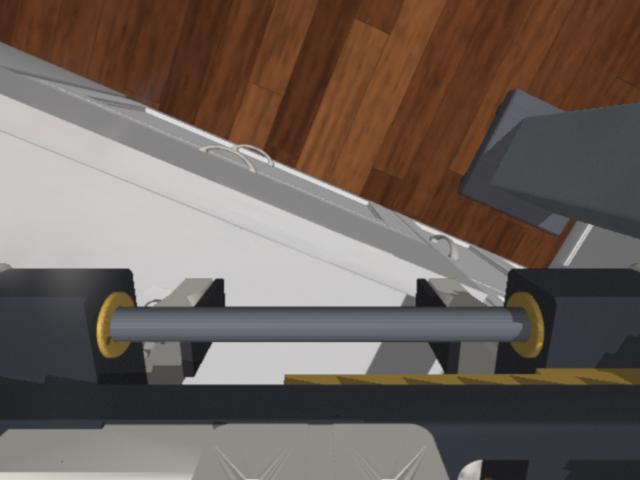

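The rows were refused because every key is required, so the wrist picture shows only the start place (floor and cupboard front). I'll repeat the move with full rows.

```bash
python3 -m crank '[{"dx":0.01,"dy":0.03,"dz":0,"twist":5,"grip":-1},{"dx":0.02,"dy":0.06,"dz":0,"twist":10,"grip":-1},{"dx":0.03,"dy":0.09,"dz":0,"twist":15,"grip":-1},{"dx":0.04,"dy":0.12,"dz":0,"twist":20,"grip":-1},{"dx":0.05,"dy":0.152,"dz":0,"twist":25,"grip":-1}]' 10
python3 -m crank '[{"dx":0.01,"dy":0.03,"dz":0,"twist":5,"grip":-1},{"dx":0.02,"dy":0.06,"dz":0,"twist":10,"grip":-1},{"dx":0.03,"dy":0.09,"dz":0,"twist":15,"grip":-1},{"dx":0.04,"dy":0.12,"dz":0,"twist":20,"grip":-1},{"dx":0.05,"dy":0.152,"dz":0,"twist":25,"grip":-1}]'
python3 -m crank '[{"dx":0.01,"dy":0.03,"dz":0,"twist":5,"grip":-1},{"dx":0.02,"dy":0.06,"dz":0,"twist":10,"grip":-1},{"dx":0.03,"dy":0.09,"dz":0,"twist":15,"grip":-1},{"dx":0.04,"dy":0.12,"dz":0,"twist":20,"grip":-1},{"dx":0.048,"dy":0.152,"dz":0,"twist":25,"grip":-1}]'
python3 - <<'E'
from h import *
s=arm.get_state();im=arm.grab_frame("wrist");cv2.imwrite("pics/w1.png",im[:,:,::-1]);print(s["eef_pos"],s["ee_rot"],s["q"])
im=arm.grab_frame("side");cv2.imwrite("pics/s1.png",im[:,:,::-1]);
K,T=cam("side",s);p=[ 0.3989,-0.0831,0.1374]
print(proj(K,T,np.array([foot(.3628,-45,p),foot(.3628,45,p),stand(0,12,-62,p),stand(0,12,62,p),stand(174,12,0,p),stand(195,12,0,p)])))
E
```

```text
t: 0.57
eef_pos: [0.3121, -0.4687, 0.2261]
ee_rot: [3.141, -0.0, -2.303]
force: [-0.3, 0.1, -0.0]
width: 0.0596
gripper_force: 0.0
t: 0.98
eef_pos: [0.3622, -0.3167, 0.2265]
ee_rot: [-3.142, 0.0, -1.866]
force: [1.4, 0.4, 0.5]
width: 0.0268
gripper_force: 0.0
t: 1.4
eef_pos: [0.4103, -0.1646, 0.2266]
ee_rot: [-3.141, -0.0, -1.43]
force: [1.5, -0.8, 0.4]
width: 0.0005
gripper_force: 0.0
[ 0.4103 -0.1646  0.2266] [-3.1413 -0.     -1.4296] [ 0.0673 -0.0369 -0.4719  0.     -1.1356  0.0739]
[[267.9409 242.6755]
 [312.2376 236.7466]
 [263.6135 270.6559]
 [324.7896 261.1804]
 [268.9755 246.9887]
 [266.3356 245.0755]]
```

View pics/s1.png

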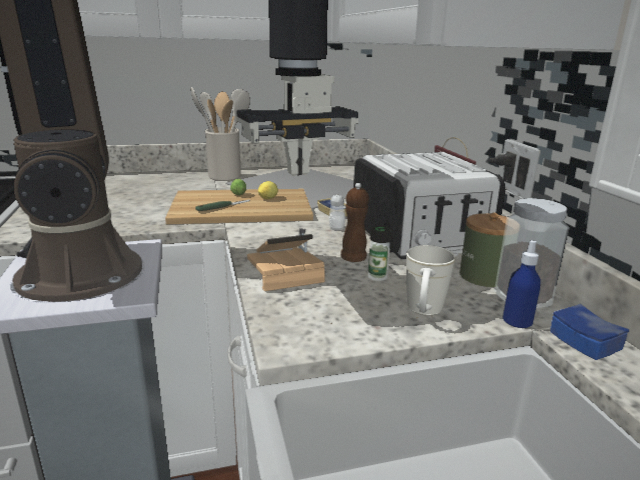

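The side view matches the model's projections: foot bar (268,243)–(312,236) and shelf corners (263,272) and (324,262). The post is ready on the shelf side of the foot, so I'll lower it and approach.

```bash
python3 -m crank '[{"dx":0,"dy":0,"dz":-0.038,"twist":0,"grip":-1},{"dx":0,"dy":0,"dz":-0.076,"twist":0,"grip":-1},{"dx":0,"dy":0,"dz":-0.114,"twist":0,"grip":-1},{"dx":0,"dy":0,"dz":-0.15,"twist":0,"grip":-1},{"dx":0,"dy":0,"dz":-0.15,"twist":0,"grip":-1}]'
python3 -m crank '[{"dx":-0.001,"dy":0.005,"dz":0,"twist":0,"grip":-1},{"dx":-0.001,"dy":0.01,"dz":0,"twist":0,"grip":-1},{"dx":-0.002,"dy":0.015,"dz":0,"twist":0,"grip":-1},{"dx":-0.003,"dy":0.018,"dz":0,"twist":0,"grip":-1},{"dx":-0.003,"dy":0.018,"dz":0,"twist":0,"grip":-1}]'
python3 - <<'E'
from h import *
print(arm.get_state()["q"])
print([(t,foot(t,0,[ 0.3989,-0.0831,0.1374])) for t in np.arange(.36,.95,.1)])
E
```

```text
t: 1.92
eef_pos: [0.4051, -0.1661, 0.071]
ee_rot: [3.131, 0.002, -1.436]
force: [-2.4, -0.5, -0.3]
width: 0.0003
gripper_force: 0.0
t: 2.33
eef_pos: [0.4079, -0.1473, 0.0782]
ee_rot: [-3.138, -0.0, -1.433]
force: [-0.5, 0.5, 0.4]
width: 0.0006
gripper_force: 0.0
[ 0.1116  0.1207 -0.7021  0.     -0.7448  0.0262]
[(np.float64(0.36), array([ 0.4049, -0.1264,  0.0884])), (np.float64(0.45999999999999996), array([ 0.404 , -0.12  ,  0.0983])), (np.float64(0.5599999999999999), array([ 0.403 , -0.1127,  0.1075])), (np.float64(0.6599999999999999), array([ 0.4019, -0.1045,  0.1159])), (np.float64(0.7599999999999999), array([ 0.4006, -0.0955,  0.1234])), (np.float64(0.8599999999999999), array([ 0.3993, -0.0858,  0.13  ]))]
```

```bash
python3 -m crank '[{"dx":0,"dy":0.003,"dz":0,"twist":0,"grip":-1},{"dx":-0.001,"dy":0.006,"dz":0,"twist":0,"grip":-1},{"dx":-0.001,"dy":0.009,"dz":0.005,"twist":0,"grip":-1},{"dx":-0.001,"dy":0.012,"dz":0.010,"twist":0,"grip":-1},{"dx":-0.001,"dy":0.012,"dz":0.010,"twist":0,"grip":-1}]'
python3 -m crank '[{"dx":0,"dy":0.004,"dz":0.005,"twist":0,"grip":-1},{"dx":-0.001,"dy":0.008,"dz":0.009,"twist":0,"grip":-1},{"dx":-0.001,"dy":0.012,"dz":0.014,"twist":0,"grip":-1},{"dx":-0.001,"dy":0.012,"dz":0.014,"twist":0,"grip":-1},{"dx":-0.001,"dy":0.012,"dz":0.014,"twist":0,"grip":-1}]'
python3 - <<'E'
from h import *
cv2.imwrite("pics/c2.png",cv2.resize(arm.grab_frame("scene")[180:335,230:410,::-1],None,fx=3.8,fy=3.8,interpolation=cv2.INTER_CUBIC));print(arm.get_state()["force"])
E
```

```text
t: 2.75
eef_pos: [0.4066, -0.1356, 0.0877]
ee_rot: [-3.14, -0.0, -1.433]
force: [0.6, -0.4, 0.9]
width: 0.0008
gripper_force: 0.0
t: 3.17
eef_pos: [0.4052, -0.1236, 0.1008]
ee_rot: [-3.141, 0.0, -1.433]
force: [0.9, -0.2, 0.6]
width: 0.0005
gripper_force: 0.3
[-0.0791 -0.2718 -0.1866]
```

View pics/c2.png

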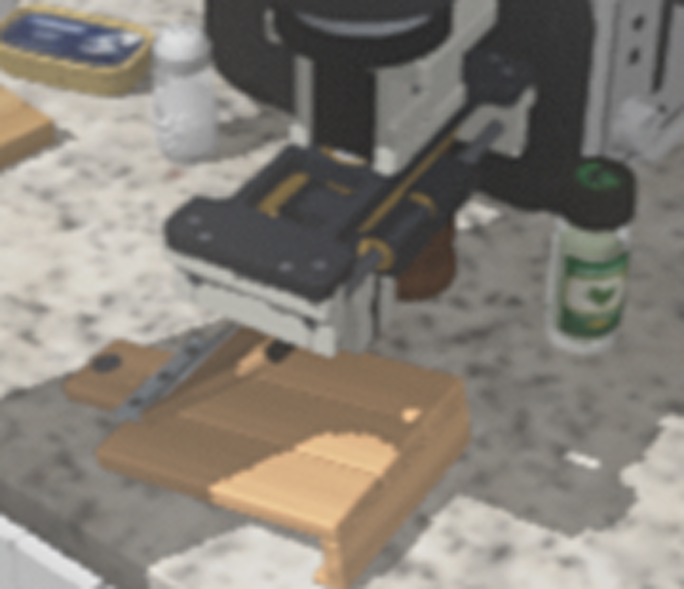

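The foot bar's near end has moved up from (307,407) to about (280,350). The board's corners are where they were, so I push on in small steps while watching the force.

```bash
for i in 1; do python3 -m crank '[{"dx":0,"dy":0.002,"dz":0.002,"twist":0,"grip":-1},{"dx":-0.001,"dy":0.004,"dz":0.004,"twist":0,"grip":-1},{"dx":-0.001,"dy":0.004,"dz":0.004,"twist":0,"grip":-1},{"dx":-0.001,"dy":0.004,"dz":0.004,"twist":0,"grip":-1},{"dx":-0.001,"dy":0.004,"dz":0.004,"twist":0,"grip":-1}]'
python3 -m crank '[{"dx":0,"dy":0.002,"dz":0.002,"twist":0,"grip":-1},{"dx":-0.001,"dy":0.004,"dz":0.004,"twist":0,"grip":-1},{"dx":-0.001,"dy":0.004,"dz":0.004,"twist":0,"grip":-1},{"dx":-0.001,"dy":0.004,"dz":0.004,"twist":0,"grip":-1},{"dx":-0.001,"dy":0.004,"dz":0.004,"twist":0,"grip":-1}]'
python3 -m crank '[{"dx":0,"dy":0.001,"dz":0.001,"twist":0,"grip":-1},{"dx":-0.001,"dy":0.003,"dz":0.002,"twist":0,"grip":-1},{"dx":-0.001,"dy":0.003,"dz":0.002,"twist":0,"grip":-1},{"dx":-0.001,"dy":0.003,"dz":0.002,"twist":0,"grip":-1},{"dx":-0.001,"dy":0.003,"dz":0.002,"twist":0,"grip":-1}]'
done | grep -E "eef|^force"
python3 - <<'E'
from h import *
K,T=cam("scene")
print([(round(t,2),((proj(K,T,foot(t,-45,[ 0.3989,-0.0831,0.1374]))[0]-[230,180])*3.8).astype(int)) for t in np.arange(.5,.96,.05)])
f=[]
for i in range(4): arm.grab_frame("scene"); f.append(arm.get_state()["force"])
print(np.array(f))
E
```

```text
eef_pos: [0.4039, -0.1199, 0.1044]
force: [-0.2, -0.7, -0.4]
eef_pos: [0.4031, -0.1159, 0.1086]
force: [0.7, -0.6, -0.2]
eef_pos: [0.4021, -0.113, 0.1106]
force: [1.4, -0.3, 1.1]
[(np.float64(0.5), array([289, 377])), (np.float64(0.55), array([282, 366])), (np.float64(0.6), array([274, 356])), (np.float64(0.65), array([266, 346])), (np.float64(0.7), array([258, 336])), (np.float64(0.75), array([249, 326])), (np.float64(0.8), array([240, 317])), (np.float64(0.85), array([230, 307])), (np.float64(0.9), array([221, 298])), (np.float64(0.95), array([211, 290]))]
[[-0.5157 -0.3769  1.0533]
 [ 1.2322 -1.0262  1.0945]
 [ 0.765  -0.4638  0.292 ]
 [ 0.5301 -1.0384  0.887 ]]
```

```bash
cat > avg.py <<'E'
from h import *
f=[]
for i in range(6): arm.grab_frame("scene"); f.append(arm.get_state()["force"])
f=np.mean(f,0); print(f,-(f@[0,.825,.565]),arm.get_state()["eef_pos"],flush=True)
raise SystemExit(1 if -(f@[0,.825,.565])>2 or f[1]<-2 else 0)
E
python3 avg.py && python3 -m crank '[{"dx":0,"dy":0.002,"dz":0.0015,"twist":0,"grip":-1},{"dx":0,"dy":0.002,"dz":0.0015,"twist":0,"grip":-1},{"dx":0,"dy":0.002,"dz":0.0015,"twist":0,"grip":-1},{"dx":0,"dy":0.002,"dz":0.0015,"twist":0,"grip":-1},{"dx":0,"dy":0.002,"dz":0.0015,"twist":0,"grip":-1}]' >/dev/null && python3 avg.py && python3 -m crank '[{"dx":0,"dy":0.002,"dz":0.0015,"twist":0,"grip":-1},{"dx":0,"dy":0.002,"dz":0.0015,"twist":0,"grip":-1},{"dx":0,"dy":0.002,"dz":0.0015,"twist":0,"grip":-1},{"dx":0,"dy":0.002,"dz":0.0015,"twist":0,"grip":-1},{"dx":0,"dy":0.002,"dz":0.0015,"twist":0,"grip":-1}]' >/dev/null && python3 avg.py && python3 -m crank '[{"dx":-0.001,"dy":0.002,"dz":0.0015,"twist":0,"grip":-1},{"dx":-0.001,"dy":0.002,"dz":0.0015,"twist":0,"grip":-1},{"dx":-0.001,"dy":0.002,"dz":0.0015,"twist":0,"grip":-1},{"dx":-0.001,"dy":0.002,"dz":0.0015,"twist":0,"grip":-1},{"dx":-0.001,"dy":0.002,"dz":0.0015,"twist":0,"grip":-1}]' >/dev/null && python3 avg.py
```

```text
[ 0.4176 -0.4952 -0.1365] 0.4856176060332773 [ 0.4021 -0.113   0.1105]
[-0.1549 -0.2135 -0.0387] 0.19799296603681346 [ 0.402 -0.111  0.112]
[-0.2012 -1.3578  0.1016] 1.0628178086208568 [ 0.4021 -0.109   0.1136]
[ 0.2665 -2.0829 -0.4258] 1.9589923948711787 [ 0.4011 -0.107   0.1151]
```

```bash
python3 -m crank '[{"dx":0,"dy":0.001,"dz":0.0005,"twist":0,"grip":-1},{"dx":0,"dy":0.001,"dz":0.0005,"twist":0,"grip":-1},{"dx":0,"dy":0.001,"dz":0.0005,"twist":0,"grip":-1},{"dx":0,"dy":0.001,"dz":0.0005,"twist":0,"grip":-1},{"dx":0,"dy":0.001,"dz":0.0005,"twist":0,"grip":-1}]' >/dev/null ; python3 avg.py
python3 - <<'E'
from h import *
import glob
a=arm.grab_frame("scene")[:,:,::-1];cv2.imwrite("pics/f3.png",a)
b=arm.grab_frame("side")[:,:,::-1];cv2.imwrite("pics/f3s.png",b)
c=np.hstack([cv2.resize(a[230:330,235:365],None,fx=3,fy=3,interpolation=cv2.INTER_CUBIC),cv2.resize(b[215:315,235:365],None,fx=3,fy=3,interpolation=cv2.INTER_CUBIC)])
cv2.imwrite("pics/c3.png",c)
p=[ 0.3989,-0.0831,0.1374]
for n,o in(("scene",(235,230)),("side",(235,215))):
    K,T=cam(n)
    print(n,[(t,((proj(K,T,foot(t,-45,p))[0]-o)*3).astype(int)) for t in(.7,.75,.8,.85)])
# did the shelf end move? compare with start frames on board corner region
g=lambda f,r:cv2.cvtColor(cv2.imread(f),cv2.COLOR_BGR2GRAY)[r].astype(np.float32)
r=(slice(290,336),slice(300,345))
print(cv2.phaseCorrelate(g("pics/scene0.png",r),g("pics/f3.png",r)))
r=(slice(262,295),slice(255,330))
print(cv2.phaseCorrelate(g("pics/s1.png",r),g("pics/f3s.png",r)))
E
```

```text
[ 0.0754 -3.1461 -1.9469] 3.6955195377834715 [ 0.401  -0.106   0.1155]
scene [(0.7, array([188, 115])), (0.75, array([181, 107])), (0.8, array([174, 100])), (0.85, array([167,  93]))]
side [(0.7, array([86, 24])), (0.75, array([84, 16])), (0.8, array([81,  9])), (0.85, array([79,  2]))]
((-0.20938136311022504, -0.35407451573123794), 0.5665653785069783)
((0.34437836050364723, -0.20210301842634948), 0.7372574525409274)
```

View pics/c3.png

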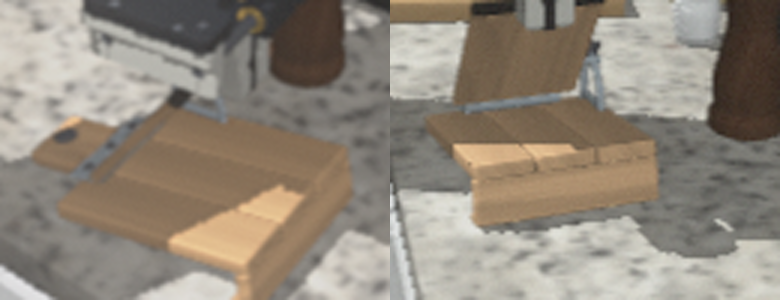

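The force jumped to 3.7 N in 1 mm, so the leg is against its stop (about 0.79 rad open). The pictures show the leg up, foot at (180,97), and the stand unmoved. I'll back off, go over the handle and open.

```bash
python3 -m crank '[{"dx":0,"dy":-0.005,"dz":0,"twist":0,"grip":-1},{"dx":0.003,"dy":-0.025,"dz":0,"twist":0,"grip":-1},{"dx":0.005,"dy":-0.035,"dz":0.035,"twist":0,"grip":-1},{"dx":0.005,"dy":-0.035,"dz":0.075,"twist":0,"grip":-1},{"dx":0.005,"dy":-0.035,"dz":0.115,"twist":0,"grip":-0.5}]' |grep -E "eef|^force"
python3 -m crank '[{"dx":-0.005,"dy":0.03,"dz":0,"twist":0,"grip":1},{"dx":-0.01,"dy":0.06,"dz":0,"twist":0,"grip":1},{"dx":-0.013,"dy":0.09,"dz":0,"twist":0,"grip":1},{"dx":-0.017,"dy":0.12,"dz":0,"twist":0,"grip":1},{"dx":-0.021,"dy":0.155,"dz":0,"twist":0,"grip":1}]' |grep -E "eef|^force"
python3 - <<'E'
from h import *
s=arm.get_state();im=arm.grab_frame("wrist");cv2.imwrite("pics/w4.png",im[:,:,::-1]);print(s["eef_pos"],s["ee_rot"],s["width"],s["q"],s["t"])
K,T=cam("wrist",s);p=[ 0.3989,-0.0831,0.1374]
print(proj(K,T,np.array([stand(174,12,0,p),stand(195,12,0,p),stand(180,12,-24,p),stand(180,12,24,p)])))
K,T=cam("scene");print([onz(K,T,q,0) for q in((180,275),(440,440))])
a=arm.grab_frame("scene")[:,:,::-1]
cv2.imwrite("pics/c4.png",np.hstack([cv2.resize(a[220:330,235:365],None,fx=3,fy=3,interpolation=cv2.INTER_CUBIC),cv2.resize(im[:,:,::-1],(390,330),interpolation=cv2.INTER_AREA)]))
E
```

```text
eef_pos: [0.4055, -0.1416, 0.2318]
force: [2.4, 0.9, 0.4]
eef_pos: [0.3848, 0.015, 0.231]
force: [0.8, -0.9, -0.3]
[0.3848 0.015  0.231 ] [-3.1403  0.001  -1.4347] 0.0349911446206126 [ 0.5598 -0.1536 -0.5621 -0.0004 -1.1606 -0.4236] 8.7667
[[319.9105 215.9865]
 [319.943  234.6709]
 [343.0707 221.3824]
 [296.7731 221.4413]]
[array([0.2997, 0.1592, 0.    ]), array([ 0.2976, -0.4233,  0.    ])]
```

View pics/c4.png

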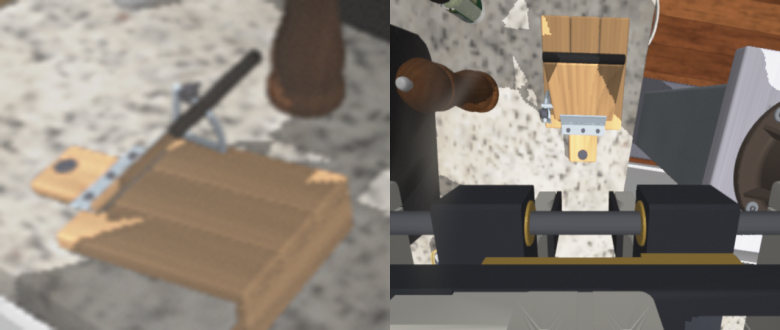

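The leg stays at its stop: foot bar's near end is at crop (178,130), which matches about 0.79 rad. The wrist view shows the handle centred below the gripper at (193,155). I'll descend to the handle with the gripper open.

```bash
python3 -m crank '[{"dx":0,"dy":0.002,"dz":-0.02,"twist":0,"grip":1},{"dx":0,"dy":0.002,"dz":-0.05,"twist":0,"grip":1},{"dx":0,"dy":0.002,"dz":-0.08,"twist":0,"grip":1},{"dx":0,"dy":0.002,"dz":-0.11,"twist":0,"grip":1},{"dx":0,"dy":0.002,"dz":-0.13,"twist":0,"grip":1}]'
python3 -m crank '[{"dx":0,"dy":0,"dz":-0.025,"twist":0,"grip":1},{"dx":0,"dy":0,"dz":-0.05,"twist":0,"grip":1},{"dx":0,"dy":0,"dz":-0.075,"twist":0,"grip":1},{"dx":0,"dy":0,"dz":-0.085,"twist":0,"grip":1},{"dx":0,"dy":0,"dz":-0.085,"twist":0,"grip":1}]'
python3 - <<'E'
from h import *
s=arm.get_state();print(s["eef_pos"],s["ee_rot"],s["q"],s["force"])
# handle path in stand-y,z (mm): rotate board angle a; contact = lowest point, no slip
P={"lip":(18,-30),"toe":(0,-30),"heel":(0,12),"end":(195,0)}
th=.79;H=np.array([174,6]);F=np.array([128-118*np.cos(th),18+118*np.sin(th)])
def rot(a,v): return np.array([np.cos(a)*v[0]-np.sin(a)*v[1],np.sin(a)*v[0]+np.cos(a)*v[1]])
prev=None;a0=-A;off=None
pts=[np.array(v) for v in((18,-30),(0,-30),(0,12))]
o=-rot(a0,pts[0]);h0=o+rot(a0,H);c=pts[0]
for a in np.arange(a0,2.12,.002):
    ys=[rot(a,v)[1] for v in pts];i=int(np.argmin(ys))
    if not np.array_equal(pts[i],c):
        ground=o+rot(a,pts[i]);c=pts[i];base=np.array([ground[0],0])
    else: base=np.array([ (o+rot(a,c))[0],0]) if prev is None else base
    if prev is None: prev=1
    o=base-rot(a,c)
    fo=o+rot(a,F)
    if round((a-a0)/.002)%50==0 or fo[1]<=5: print(round(a,3),(o+rot(a,H)-h0).round(1),"foot",fo.round(1),i)
    if fo[1]<=5:break
E
```

```text
t: 9.28
eef_pos: [0.3842, 0.0154, 0.0985]
ee_rot: [3.14, 0.0, -1.434]
force: [-0.4, -0.1, -0.8]
width: 0.0765
gripper_force: 0.0
t: 9.7
eef_pos: [0.3838, 0.0149, 0.0136]
ee_rot: [3.137, -0.002, -1.434]
force: [-0.6, 0.1, 0.4]
width: 0.0875
gripper_force: 0.0
[0.3838 0.0149 0.0136] [ 3.1374 -0.0015 -1.4344] [ 0.5613  0.1682 -0.8736 -0.0007 -0.5334 -0.4244] [-0.5937  0.1497  0.4044]
-0.168 [0. 0.] foot [ 48.6 125.5] 0
-0.068 [-1.7 15.9] foot [ 35.8 129.7] 0
0.032 [-5.  32.1] foot [ 22.8 133.2] 1
0.132 [-10.   49.2] foot [  9.3 136.6] 1
0.232 [-16.7  65.6] foot [ -4.5 138.6] 1
0.332 [-25.   81.3] foot [-18.4 139.3] 1
0.432 [-34.8  96.1] foot [-32.3 138.5] 1
0.532 [-46.1 109.9] foot [-46.1 136.4] 1
0.632 [-58.6 122.4] foot [-59.6 132.9] 1
0.732 [-72.4 133.7] foot [-72.6 128.1] 1
0.832 [-87.2 143.5] foot [-85.1 122. ] 1
0.932 [-102.9  151.7] foot [-97.  114.7] 1
1.032 [-119.4  158.4] foot [-108.   106.2] 1
1.132 [-136.4  163.4] foot [-118.2   96.7] 1
1.232 [-153.9  166.7] foot [-127.3   86.2] 1
1.332 [-171.6  168.2] foot [-135.4   74.9] 1
1.432 [-189.3  167.9] foot [-142.3   62.8] 1
1.532 [-207.   165.9] foot [-147.9   50. ] 1
1.632 [-224.4  164.6] foot [-152.3   39.4] 2
1.732 [-241.8  163.3] foot [-155.8   29.9] 2
1.832 [-258.9  160.2] foot [-158.3   20.2] 2
1.932 [-275.6  155.5] foot [-159.8   10.3] 2
1.986 [-284.5  152.2] foot [-160.3    4.9] 2
```

```bash
python3 -m crank '[{"dx":0.001,"dy":0.002,"dz":-0.004,"twist":0,"grip":1},{"dx":0.001,"dy":0.002,"dz":-0.0085,"twist":0,"grip":1},{"dx":0.001,"dy":0.002,"dz":-0.0085,"twist":0,"grip":1},{"dx":0.001,"dy":0.002,"dz":-0.0085,"twist":0,"grip":0},{"dx":0.001,"dy":0.002,"dz":-0.0085,"twist":0,"grip":-0.2}]' 20
python3 -m crank '[{"dx":0,"dy":0,"dz":0,"twist":0,"grip":-0.3},{"dx":0,"dy":0,"dz":0,"twist":0,"grip":-0.5},{"dx":0,"dy":0,"dz":0,"twist":0,"grip":-1},{"dx":0,"dy":0,"dz":0,"twist":0,"grip":-1},{"dx":0,"dy":0,"dz":0,"twist":0,"grip":-1}]' 20
```

```text
t: 10.12
eef_pos: [0.3865, 0.0182, 0.0076]
ee_rot: [-3.14, 0.001, -1.434]
force: [-0.3, -0.6, 1.0]
width: 0.0794
gripper_force: 0.0
t: 10.53
eef_pos: [0.3867, 0.0183, 0.0073]
ee_rot: [-3.14, 0.0, -1.434]
force: [0.0, 3.0, -1.7]
width: 0.0477
gripper_force: 20.0
```

```bash
python3 -m crank '[{"dx":0,"dy":0,"dz":0,"twist":0,"grip":0.3},{"dx":0,"dy":0,"dz":0,"twist":0,"grip":0.3},{"dx":0,"dy":0,"dz":-0.005,"twist":0,"grip":0.3},{"dx":0,"dy":0,"dz":-0.005,"twist":0,"grip":0.3},{"dx":0,"dy":0,"dz":-0.005,"twist":0,"grip":0.2}]' 25
python3 -m crank '[{"dx":0,"dy":0,"dz":0,"twist":0,"grip":-0.3},{"dx":0,"dy":0,"dz":0,"twist":0,"grip":-0.5},{"dx":0,"dy":0,"dz":0,"twist":0,"grip":-1},{"dx":0,"dy":0,"dz":0,"twist":0,"grip":-1},{"dx":0,"dy":0,"dz":0,"twist":0,"grip":-1}]' 25
```

```text
t: 10.95
eef_pos: [0.3856, 0.0177, 0.0016]
ee_rot: [3.14, -0.0, -1.434]
force: [0.4, 0.8, -0.6]
width: 0.0546
gripper_force: 0.0
t: 11.37
eef_pos: [0.386, 0.0179, 0.002]
ee_rot: [3.141, -0.0, -1.434]
force: [0.2, 0.9, -3.2]
width: 0.048
gripper_force: 25.0
```

```bash
python3 -m crank '[{"dx":0,"dy":-0.001,"dz":0.01,"twist":0,"grip":-1},{"dx":0,"dy":-0.0025,"dz":0.02,"twist":0,"grip":-1},{"dx":0.0005,"dy":-0.0045,"dz":0.03,"twist":0,"grip":-1},{"dx":0.001,"dy":-0.007,"dz":0.04,"twist":0,"grip":-1},{"dx":0.001,"dy":-0.01,"dz":0.049,"twist":0,"grip":-1}]'
python3 -m crank '[{"dx":0.001,"dy":-0.005,"dz":0.013,"twist":0,"grip":-1},{"dx":0.0015,"dy":-0.011,"dz":0.026,"twist":0,"grip":-1},{"dx":0.0025,"dy":-0.018,"dz":0.038,"twist":0,"grip":-1},{"dx":0.0035,"dy":-0.026,"dz":0.049,"twist":0,"grip":-1},{"dx":0.005,"dy":-0.036,"dz":0.061,"twist":0,"grip":-1}]'
python3 - <<'E'
from h import *
a=arm.grab_frame("scene")[:,:,::-1];b=arm.grab_frame("side")[:,:,::-1]
cv2.imwrite("pics/c5.png",np.hstack([cv2.resize(a[180:330,225:365],None,fx=2.7,fy=2.7,interpolation=cv2.INTER_CUBIC),cv2.resize(b[160:310,235:375],None,fx=2.7,fy=2.7,interpolation=cv2.INTER_CUBIC)]))
E
```

```text
t: 11.78
eef_pos: [0.3862, 0.0074, 0.0512]
ee_rot: [3.14, -0.0, -1.434]
force: [0.2, -0.7, -5.9]
width: 0.0477
gripper_force: 25.0
t: 12.2
eef_pos: [0.391, -0.0284, 0.1121]
ee_rot: [3.14, 0.0, -1.434]
force: [0.5, -0.8, -6.5]
width: 0.0476
gripper_force: 25.0
```

View pics/c5.png

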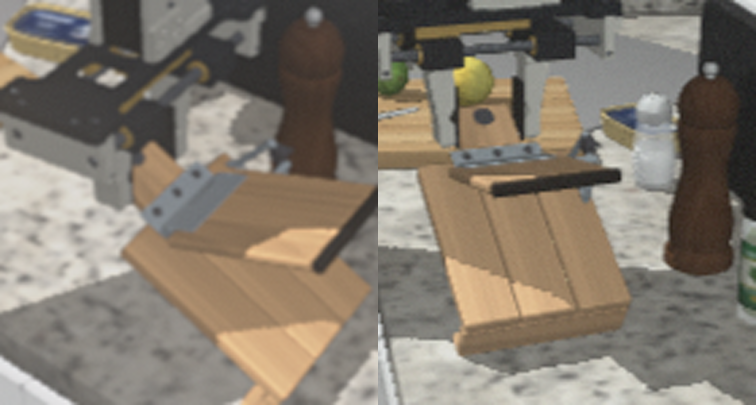

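The scene shows the stand swinging up about its shelf edge, pivoting in the fingers, with the leg clear of the mill. I'll go on along the arc.

```bash
python3 -m crank '[{"dx":0.0015,"dy":-0.0125,"dz":0.0125,"twist":0,"grip":-1},{"dx":0.0035,"dy":-0.026,"dz":0.024,"twist":0,"grip":-1},{"dx":0.0055,"dy":-0.041,"dz":0.0335,"twist":0,"grip":-1},{"dx":0.008,"dy":-0.056,"dz":0.042,"twist":0,"grip":-1},{"dx":0.01,"dy":-0.0725,"dz":0.0485,"twist":0,"grip":-1}]'
python3 -m crank '[{"dx":0.002,"dy":-0.017,"dz":0.005,"twist":0,"grip":-1},{"dx":0.0045,"dy":-0.034,"dz":0.0085,"twist":0,"grip":-1},{"dx":0.007,"dy":-0.0515,"dz":0.01,"twist":0,"grip":-1},{"dx":0.0095,"dy":-0.069,"dz":0.0095,"twist":0,"grip":-1},{"dx":0.012,"dy":-0.0865,"dz":0.0075,"twist":0,"grip":-1}]'
python3 - <<'E'
from h import *
a=arm.grab_frame("scene")[:,:,::-1];b=arm.grab_frame("side")[:,:,::-1]
cv2.imwrite("pics/c6.png",np.hstack([cv2.resize(a[180:380,260:410],None,fx=2.6,fy=2.6,interpolation=cv2.INTER_CUBIC),cv2.resize(b[130:330,235:385],None,fx=2.6,fy=2.6,interpolation=cv2.INTER_CUBIC)]))
E
```

```text
t: 12.72
eef_pos: [0.4014, -0.1007, 0.1602]
ee_rot: [3.141, 0.001, -1.434]
force: [0.8, 0.1, -6.2]
width: 0.0478
gripper_force: 25.0
t: 13.13
eef_pos: [0.4135, -0.1877, 0.1677]
ee_rot: [3.14, 0.0, -1.434]
force: [-1.7, -0.3, -2.1]
width: 0.0475
gripper_force: 25.0
```

View pics/c6.png

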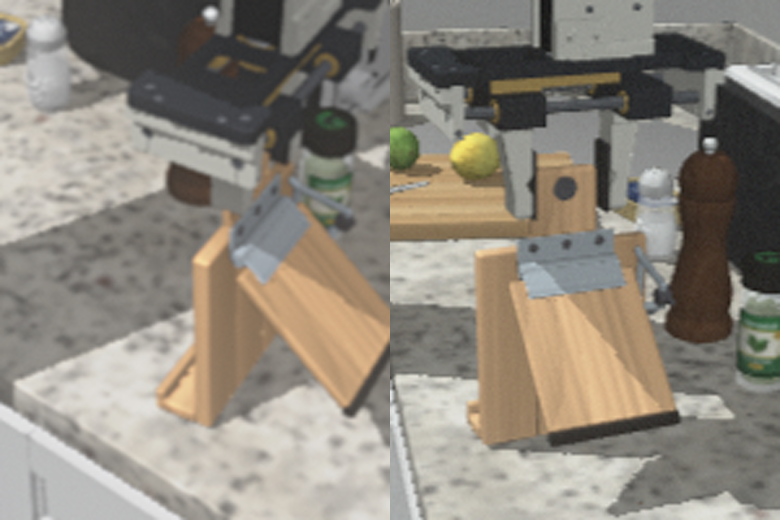

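The stand is nearly upright on its bottom edge, shelf in front and leg behind, and everything round it is clear. I'll tip it back more slowly.

```bash
python3 -m crank '[{"dx":0.001,"dy":-0.0085,"dz":-0.0005,"twist":0,"grip":-1},{"dx":0.0025,"dy":-0.017,"dz":-0.001,"twist":0,"grip":-1},{"dx":0.0035,"dy":-0.0255,"dz":-0.0015,"twist":0,"grip":-1},{"dx":0.005,"dy":-0.0345,"dz":-0.0025,"twist":0,"grip":-1},{"dx":0.005,"dy":-0.0345,"dz":-0.0025,"twist":0,"grip":-1}]'
python3 -m crank '[{"dx":0.001,"dy":-0.0085,"dz":-0.0015,"twist":0,"grip":-1},{"dx":0.0025,"dy":-0.017,"dz":-0.003,"twist":0,"grip":-1},{"dx":0.0035,"dy":-0.025,"dz":-0.005,"twist":0,"grip":-1},{"dx":0.0045,"dy":-0.0335,"dz":-0.0075,"twist":0,"grip":-1},{"dx":0.0045,"dy":-0.0335,"dz":-0.0075,"twist":0,"grip":-1}]'
python3 - <<'E'
from h import *
f=[]
for i in range(4): cv2.imwrite("pics/m0.png",arm.grab_frame("side")[:,:,::-1]); f.append(arm.get_state()["force"])
print(np.mean(f,0),arm.get_state()["eef_pos"])
E
```

```text
t: 13.65
eef_pos: [0.419, -0.2227, 0.1651]
ee_rot: [3.14, -0.0, -1.434]
force: [-1.5, 0.8, -0.2]
width: 0.0478
gripper_force: 25.0
t: 14.07
eef_pos: [0.4241, -0.2567, 0.1579]
ee_rot: [-3.141, -0.001, -1.434]
force: [-1.3, -0.6, 1.6]
width: 0.0477
gripper_force: 25.0
[-1.2194 -0.7989  1.4391] [ 0.4239 -0.2554  0.1584]
```

```bash
cat > avg2.py <<'E'
from h import *
f=[]
for i in range(4): arm.grab_frame("side"); f.append(arm.get_state()["force"])
f=np.mean(f,0); print(f,arm.get_state()["eef_pos"],flush=True)
raise SystemExit(1 if f[1]>2.5 or f[2]>5 else 0)
E
python3 -m crank '[{"dx":0,"dy":-0.0015,"dz":-0.0005,"twist":0,"grip":-1},{"dx":0.0005,"dy":-0.003,"dz":-0.001,"twist":0,"grip":-1},{"dx":0.0005,"dy":-0.0045,"dz":-0.0015,"twist":0,"grip":-1},{"dx":0.0005,"dy":-0.006,"dz":-0.002,"twist":0,"grip":-1},{"dx":0.0005,"dy":-0.006,"dz":-0.002,"twist":0,"grip":-1}]' >/dev/null; python3 avg2.py && python3 -m crank '[{"dx":0,"dy":-0.001,"dz":-0.0005,"twist":0,"grip":-1},{"dx":0.0005,"dy":-0.002,"dz":-0.001,"twist":0,"grip":-1},{"dx":0.0005,"dy":-0.002,"dz":-0.001,"twist":0,"grip":-1},{"dx":0.0005,"dy":-0.002,"dz":-0.001,"twist":0,"grip":-1},{"dx":0.0005,"dy":-0.002,"dz":-0.001,"twist":0,"grip":-1}]' >/dev/null; python3 avg2.py && python3 -m crank '[{"dx":0,"dy":-0.001,"dz":-0.0005,"twist":0,"grip":-1},{"dx":0.0005,"dy":-0.002,"dz":-0.001,"twist":0,"grip":-1},{"dx":0.0005,"dy":-0.002,"dz":-0.001,"twist":0,"grip":-1},{"dx":0.0005,"dy":-0.002,"dz":-0.001,"twist":0,"grip":-1},{"dx":0.0005,"dy":-0.002,"dz":-0.001,"twist":0,"grip":-1}]' >/dev/null; python3 avg2.py
```

```text
[-0.2657 -1.5174  4.9273] [ 0.4245 -0.2612  0.1564]
[-1.2717 -1.7295  6.1821] [ 0.425  -0.2633  0.1556]
[-1.0613 -2.1567  7.1576] [ 0.4249 -0.2634  0.1556]
```

```bash
python3 -m crank '[{"dx":0,"dy":0,"dz":0.0005,"twist":0,"grip":-1},{"dx":0,"dy":0,"dz":0.001,"twist":0,"grip":-1},{"dx":0,"dy":0,"dz":0.001,"twist":0,"grip":-1},{"dx":0,"dy":0,"dz":0.001,"twist":0,"grip":-1},{"dx":0,"dy":0,"dz":0.001,"twist":0,"grip":-1}]' >/dev/null; python3 avg2.py
cat > chk.py <<'E'
from h import *
import sys
im=arm.grab_frame("side")[:,:,::-1];cv2.imwrite(sys.argv[1],im)
K,T=cam("side")
# foot bar: darkest blob in the region below the board
g=im[240:345,230:380].max(2);n,l,st,ce=cv2.connectedComponentsWithStats((g<70).astype(np.uint8))
for i in range(1,n):
    if st[i,4]>60:
        ys,xs=np.where(l==i);a,b=xs.argmin(),xs.argmax()
        e=[(xs[j]+230,ys[xs==xs[j]].mean()+240) for j in(a,b)]
        w=[onz(K,T,q,.005) for q in e];print(st[i],e,w,np.linalg.norm(w[0]-w[1]))
E
python3 chk.py pics/m1.png
```

```text
[0.4698 0.2539 0.1562] [ 0.4246 -0.2628  0.1559]
[116   0  20  20 211] [(np.int64(346), np.float64(243.5)), (np.int64(365), np.float64(249.13333333333333))] [array([0.5677, 0.0262, 0.005 ]), array([ 0.6003, -0.015 ,  0.005 ])] 0.052588581830463325
[ 86  73  33  10 116] [(np.int64(316), np.float64(320.5)), (np.int64(348), np.float64(314.0))] [array([ 0.4157, -0.2901,  0.005 ]), array([ 0.4752, -0.2817,  0.005 ])] 0.06007231721673201
```

```bash
python3 -m crank '[{"dx":0,"dy":0,"dz":0,"twist":0,"grip":-1},{"dx":0,"dy":0,"dz":0,"twist":0,"grip":-1},{"dx":0,"dy":0,"dz":0,"twist":0,"grip":-1},{"dx":0,"dy":0,"dz":0,"twist":0,"grip":-1},{"dx":0,"dy":0,"dz":0,"twist":0,"grip":-1}]' 4 | grep -E "force|eef|width"; python3 avg2.py; python3 chk.py pics/m2.png
python3 -m crank '[{"dx":0,"dy":0,"dz":0,"twist":0,"grip":0.15},{"dx":0,"dy":0,"dz":0,"twist":0,"grip":0.2},{"dx":0,"dy":0,"dz":0,"twist":0,"grip":0.25},{"dx":0,"dy":0,"dz":0,"twist":0,"grip":0.3},{"dx":0,"dy":0,"dz":0,"twist":0,"grip":0.35}]' | grep -E "force|eef|width";  python3 avg2.py; python3 chk.py pics/m3.png
python3 - <<'E'
from h import *
g=lambda f:cv2.cvtColor(cv2.imread(f),cv2.COLOR_BGR2GRAY)[215:330,260:355].astype(np.float32)
print(cv2.phaseCorrelate(g("pics/m1.png"),g("pics/m2.png")),cv2.phaseCorrelate(g("pics/m1.png"),g("pics/m3.png")))
E
```

```text
eef_pos: [0.4244, -0.263, 0.1559]
force: [0.6, -0.7, -2.8]
width: 0.0478
gripper_force: 4.0
[ 0.8091  0.5    -2.9146] [ 0.4244 -0.2629  0.1559]
[116   0  20  20 215] [(np.int64(346), np.float64(243.5)), (np.int64(365), np.float64(249.13333333333333))] [array([0.5677, 0.0262, 0.005 ]), array([ 0.6003, -0.015 ,  0.005 ])] 0.052588581830463325
[ 86  73  33  10 118] [(np.int64(316), np.float64(320.0)), (np.int64(348), np.float64(314.0))] [array([ 0.4161, -0.2886,  0.005 ]), array([ 0.4752, -0.2817,  0.005 ])] 0.059484470989019
eef_pos: [0.4246, -0.263, 0.1562]
force: [-0.3, -0.4, -0.6]
width: 0.0579
gripper_force: 0.0
[ 0.093  -0.2458  0.0556] [ 0.4246 -0.263   0.1561]
[118   0  19  20 199] [(np.int64(348), np.float64(246.5)), (np.int64(366), np.float64(255.0))] [array([0.5668, 0.0079, 0.005 ]), array([ 0.5914, -0.047 ,  0.005 ])] 0.06019606223453349
[ 90  76  30   9 104] [(np.int64(320), np.float64(322.5)), (np.int64(349), np.float64(317.5))] [array([ 0.4207, -0.2978,  0.005 ]), array([ 0.4733, -0.2933,  0.005 ])] 0.05281899789900016
((-0.08206167089834793, 0.002681774496998912), 0.9993469559484058) ((0.4660562942248134, 0.2495748466575307), 0.37755162798696096)
```

```bash
python3 -m crank '[{"dx":0,"dy":0,"dz":0,"twist":0,"grip":0.5},{"dx":0,"dy":0,"dz":0,"twist":0,"grip":0.6},{"dx":0,"dy":0,"dz":0,"twist":0,"grip":0.7},{"dx":0,"dy":0,"dz":0.005,"twist":0,"grip":0.7},{"dx":0,"dy":0,"dz":0.015,"twist":0,"grip":0.7}]' | grep -E "force|eef|width"
python3 -m crank '[{"dx":0,"dy":0,"dz":0.02,"twist":0,"grip":0.7},{"dx":0,"dy":0,"dz":0.045,"twist":0,"grip":0.7},{"dx":0,"dy":0,"dz":0.07,"twist":0,"grip":0.7},{"dx":0,"dy":0,"dz":0.1,"twist":0,"grip":0.7},{"dx":0,"dy":0,"dz":0.12,"twist":0,"grip":0.7}]' | grep -E "force|eef|width"
python3 -m crank '[{"dx":0,"dy":0,"dz":0,"twist":0,"grip":0.7},{"dx":0,"dy":0,"dz":0,"twist":0,"grip":0.7},{"dx":0,"dy":0,"dz":0,"twist":0,"grip":0.7},{"dx":0,"dy":0,"dz":0,"twist":0,"grip":0.7},{"dx":0,"dy":0,"dz":0,"twist":0,"grip":0.7}]' | grep -E "eef"
python3 chk.py pics/m4.png
python3 - <<'E'
from h import *
for i in range(10): a=arm.grab_frame("scene")
b=arm.grab_frame("side");cv2.imwrite("pics/m5s.png",b[:,:,::-1]);cv2.imwrite("pics/m5.png",a[:,:,::-1])
g=lambda f,r:cv2.cvtColor(cv2.imread(f),cv2.COLOR_BGR2GRAY)[r].astype(np.float32)
def c(x,y,r,l): R=np.s_[r[0]:r[1],r[2]:r[3]]; print(l,np.round(np.hstack([*map(np.ravel,cv2.phaseCorrelate(g(x,R),g(y,R)))]),2))
c("pics/m4.png","pics/m5s.png",(215,330,255,355),"stand still")
S=("pics/s1.png","pics/m5s.png")
c(*S,(180,262,343,368),"mill");c(*S,(225,280,368,390),"jar");c(*S,(245,317,405,456),"mug");
S=("pics/scene0.png","pics/m5.png")
c(*S,(185,222,268,290),"shaker");c(*S,(180,208,226,272),"tin");c(*S,(222,275,374,398),"jar");c(*S,(230,298,434,486),"mug")
E
```

```text
eef_pos: [0.4239, -0.2628, 0.1706]
force: [-0.4, 0.1, 0.9]
width: 0.0744
gripper_force: 0.0
eef_pos: [0.425, -0.2635, 0.295]
force: [0.8, -0.1, 0.5]
width: 0.0747
gripper_force: 0.0
eef_pos: [0.4241, -0.2629, 0.2902]
[118   0  18  22 253] [(np.int64(348), np.float64(246.5)), (np.int64(365), np.float64(249.0))] [array([0.5668, 0.0079, 0.005 ]), array([ 0.6005, -0.0143,  0.005 ])] 0.04038517323876257
[ 90  76  30   9 108] [(np.int64(320), np.float64(323.0)), (np.int64(349), np.float64(317.5))] [array([ 0.4203, -0.2993,  0.005 ]), array([ 0.4733, -0.2933,  0.005 ])] 0.053367124542543706
stand still [0.   0.   0.99]
mill [0.61 0.19 0.71]
jar [-0.01 -0.06  1.  ]
mug [-0.12 -0.34  0.49]
shaker [0.07 0.06 0.97]
tin [ 0.01 -0.    0.96]
jar [-0.24 -0.22  0.67]
mug [ 0.13 -0.25  0.47]
```

```bash
python3 -c "
from station import arm
print(arm.get_state()['t']);print(arm.job_done())"
```

```text
19.55
the job is handed in; nothing more can be done
None
```

The job is handed in at 19.6 s: the leg is out against its stop and the stand rests by itself on its bottom edge and the leg's foot, leaning back. Image comparison showed no real shift in the shaker, tin, jar or mug, but the mill's came out at about 0.6 px, which I put down to the stand overlapping it in the view and did not check further.

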